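# Unfold the crank and clamp the microplates in the screw press

### The job

Clamp the two stacked microplates in the bench screw press: first stand its folded crank handle fully upright, then crank clockwise (seen from above) until you feel the spring-loaded foot touch the stack, and about a quarter turn further. An eighth of a turn past touch is too loose and half a turn too hard for the plates; leave the handle standing up, let go, and do not disturb the things around the press.

Things in the scene. Friction and masses are not known exactly. Their poses are not given: they have to be found in the camera images.
- press: Fixed grey screw press, yaw 0 faces the robot: base 170 (x) x 200 (y) x 18 mm, two columns 170 mm apart along y, crossbar 44 x 205 mm with top 127 mm above the bench, nuts on it up to 136 mm at y = +-85 mm. Origin: bench level, under the crank's axis. Two white microplates lie stacked in its nest under the foot; the stack's height varies by 12 mm and is not measured.
- crank_axis (a point): Point on the crank's upright axis at mid-thickness of the crank arm, 147 mm above the bench. The arm is a steel bar 14 mm wide, 10 mm thick, reaching 72 mm from the axis on the hinge pin's side and 28 mm on the other. The screw turns with about 0.50 N m of friction: 8 N along the handle's path while the foot is free.
- crank (a joint): Crank angle, rad; grows clockwise seen from above, which lowers the foot 20 mm a turn (3.18 mm per rad). At 0 the arm points to the press's -x, at q to the direction press yaw + pi - q. Starts at 0 to 2.5; the foot touches the stack somewhere between 4.2 and 8.1; stops at 0 and 12.5. The screw stays where it is left.
- hinge_pin (a point): Centre of the handle's hinge pin at the outer end of the crank arm: 60 mm from the crank's axis, 166 mm above the bench. The pin is level and square to the arm; its two steel ears are 20 mm wide overall (pin ends 24 mm) and reach 173 mm above the bench.
- handle (a joint): Fold angle of the handle, rad: 0 folded flat (lying on the arm, from the hinge pin inwards over the crank's axis), 1.571 upright (stop). Stiff hinge (friction 0.10 N m, about 1.3 N at its knob), stays where it is left.
- handle_knob (a point): Centre of the round black knob, a 22 mm ball, at the handle's free end, 76 mm from the hinge pin. A black sleeve 14 mm in diameter reaches from it to 18 mm from the pin; knob and sleeve spin freely about the handle's length. Folded, the ball's centre is 166 mm above the bench, 3 mm of air between ball and arm; upright, it is 242 mm above the bench. Pinched hard, it pivots stiffly.
- foot: Rubber-faced pressure foot 104 x 74 x 8 mm, sprung under the screw's aluminium plate (24 N per mm). Origin: centre of its underside, 74.5 mm above the bench at crank 0. It does not turn. Once it touches the stack, cranking takes about 4 N more at the handle for each further rad (a quarter turn past touch: about 6 N more than when free).
- tube_rack: Bystander: grey rack of blue-capped tubes, 90 x 190 x 80 mm, origin under its centre. Leave alone.
- tip_box: Bystander: blue and orange pipette tip box, 85 x 120 x 79 mm, origin under its centre. Leave alone.
- beaker: Bystander: glass beaker, 72 mm across, 100 mm tall, origin under its centre. Leave alone.

How it is judged:
By the outcome, as a careful person would: the job done as asked, in the order asked, and still so for the second after the job is handed in, with the robot touching nothing.
It also fails if it takes over 67 s, if anything falls off the work surface, if the arm or the gripper's body presses on something with over 40 N, if the wrist force passes 120 N, or if a joint passes its speed limit or range.

### The arm

A 6-joint arm with a two-finger parallel gripper is mounted at the origin on the work surface. World frame = base frame: x ahead of the robot, y to its left, z up, the work surface at z = 0. Lengths are in m, angles in degrees, forces in N, time in s.
With the tool pointing down it reaches from about 0.25 to 0.725 m from the base axis. Payload 9.7 kg.
Tool frame: the origin (TCP) lies at the very end of the fingers, on their centre line; the grasp point (between the pads) lies grasp_offset behind it (grasp_offset is the distance from the TCP to the grasp point, in m); z points along the fingers, y is the line along which they close (so a half turn about z gives the same grasp; the last joint's range is limited). The gripper opens to 85 mm and grips with 20 to 120 N. Pads are 22 mm wide; open, the fingers measure 114 mm over their backs; the gripper's body (76 mm by 85 mm) begins 54 mm behind the grasp point. The pads swing forward as they close: fully open they stand 13 mm farther back than shut.
Start: joints at [76.547, 4.979, 10.078, 95.1, 0, 90], TCP at [0.128, 0.535, 0.231] pointing down, gripper open.
Joint ranges: [-179.16, 179.16], [-48.56, 103.87], [-65.8, 70.77], [-126.05, 130.52], [-82.76, 87.17], [-180, 180]. Speed limits (degrees/s): [127.2, 127.2, 147.25, 180, 180, 180].

### API

Orientations are given as [roll, pitch, yaw] about the fixed x, y, z axes, in that order (R = Rz(yaw) Ry(pitch) Rx(roll)).
In Python, from workcell import get_obs, camera, calibration, job_done, recognise, cut_out, mark_of, grasp_offset gives the robot as it stands.
- The arm moves only by the tool servo_tool, never from a script. Its argument "moves" is a list of rows, each a list of 3 entries, a list of its own where there are three numbers: the turn, a rotation vector about the tool's x, y, z in degrees, then the shift along the tool's x, y, z in m, then the opening in per cent of the stroke, from 0 (shut) to 100 (fully open). In form: [[[ax, ay, az], [x, y, z], claw], ...]. A call has 1 to 12 rows; each row shifts and turns the commanded pose from where the row before left it, along the tool's axes as they then stand; what a row does not reach is not made up. A row lasts 1/10 s, in which the tool goes at most 50 mm and 8.59 degrees, less where a joint would pass 70% of its speed; a pose out of reach is approached as far as the arm can. A call is refused whole if a number of a shift passes 0.05 or a number of a turn 8.59, either way. A call with a gripper value outside its range is refused whole. The fingers move at their own pace and stop on an object; "force" is the grip in N (left out, the last holds). Time passes only in rows, so rows that do not move let the fingers close. It gives the time, the measured TCP pose, the force, the opening and the grip force at its end, in the units of the state.
- get_obs(): the state, without advancing time (a new reading comes with each control period).
- camera(name): name is "scene" or "top" or "wrist"; returns (picture, depth): 480x640x3 uint8, red, green, blue; 480x640 float32, m along the optical axis (not along the pixel's ray), 0 where there is no reading.
- calibration(name): a dict with "camera_matrix" (3x3 intrinsics, pixels), "R" (3x3) and "t" (3): a world point X has camera coordinates R X + t. Camera axes: x right, y down, z forward; pixel columns grow to the right and rows downward; lengths in m; the calibration is good to about 2 mm. A picture is of the moment at which its call begins: read the wrist's pose just before it. calibration takes no time and is no camera call; for the wrist camera it gives the pose at the moment of the call.
- job_done(): hands the job in; it is judged then, once.
Trained networks look in the newest picture that a camera, given by its name, has taken for a name from the list of things; names that differ only in an ending like _2 or _b are one class to them, and where a whole thing is asked for, a point or a joint stands for the part that bears it (a point fixed in the world has none). Each returns a list of dicts, best first, with "score" (0 to 1); they miss things now and then, are a little off and sometimes report something else, mostly with a low value. They report only what shows in the picture. A call takes as long as a camera call.
- recognise(name, camera): "xyz" ([x, y, z] in m, in the coordinates of the camera as it stood for that picture, good to about 4 mm: the middle of the surface that is visible of it).
- cut_out(name, camera): "mask" (480x640 bool, what is visible of it).
- mark_of(name, camera): "xyz" ([x, y, z] in m, in the coordinates of the camera as it stood for that picture, good to about 4 mm: a listed point, or the origin of a listed thing).
The state is a dict: "time": time; "q": joint angles; "qd": joint speeds; "joint_efforts": joint torques, N m; "ee_pos": TCP position; "tcp_rot": TCP orientation; "wrist_force": force on the tool from outside, world axes, zero at the start; "torque": the same for the moment, N m; "opening": finger opening in m; "grasp_force": force on a finger pad.
Only numpy, scipy, OpenCV 4.12 (cv2) and the standard library are available. Lean on these libraries where they do the work, as an engineer would, in place of code of your own. Each camera call takes 0.05 s, during which the arm holds its last target. There are 200 camera calls.

## Working session

There is one attempt and no reset: what is moved stays moved. The work goes in short steps, Python scripts to look and compute and a tool call to move; the robot and the scene stay as the last step left them, time stands still between calls to the robot, and variables do not carry over. Pictures are saved under pics/ and viewed, at most 10 in all, crops included, and the job is handed in when it is done.

Besides the shell and the picture viewer there is one more tool, called after ">>>" as a command line: name --argument value ..., lists and objects as JSON in quotes. servo_tool: Moves the arm, as the interface text tells. Its arguments: {"type":"object","properties":{"moves":{"type":"array"},"force":{"type":"number"}},"required":["moves"]}

```bash
mkdir -p pics
cat > h.py <<'E'
import numpy as np,cv2
from workcell import *
def w(name,cam,f=mark_of):
    c=calibration(cam);out=[]
    for d in f(name,cam)[:2]:
        out.append((round(float(d['score']),2),np.round(np.array(c['R']).T@(np.array(d['xyz'])-np.array(c['t'])),4).tolist()))
    return out
def snap(cam,fn):
    p,d=camera(cam);cv2.imwrite('pics/'+fn,p[:,:,::-1]);return p,d
E
python3 - <<'E'
from h import *
o=get_obs();print(o['time'],o['ee_pos'],o['tcp_rot'],grasp_offset,o['wrist_force'])
ims=[]
for cam in('scene','top'):
    p,d=snap(cam,cam+'0.png');ims.append(p)
    for n in('press','crank_axis','hinge_pin','handle_knob'):print(cam,n,w(n,cam))
for n in('tube_rack','tip_box','beaker'):print(n,w(n,'top'))
cv2.imwrite('pics/both.png',cv2.resize(np.vstack(ims)[:,:,::-1],(450,675))[:600] if 0 else cv2.resize(np.hstack(ims)[:,:,::-1],(800,300)))
E
```

```text
0.0 [0.12791073 0.53466435 0.23055972] [-1.79920585e+02  1.13320350e-03  1.66544931e+02] 0.0187 [0.00771196 0.51766752 0.01554589]
scene press [(0.86, [0.5502, -0.0945, -0.0005])]
scene crank_axis [(0.69, [0.5481, -0.0924, 0.1441])]
scene hinge_pin [(0.79, [0.5143, -0.0511, 0.1673]), (0.61, [0.5531, -0.0946, -0.0033])]
scene handle_knob [(0.65, [0.5645, -0.1031, 0.168])]
top press [(0.64, [0.5465, -0.0895, -0.002]), (0.36, [0.5432, 0.3859, 0.0033])]
top crank_axis [(0.81, [0.5483, -0.0953, 0.1465])]
top hinge_pin [(0.59, [0.5068, -0.0479, 0.167]), (0.23, [0.5494, -0.0936, 0.1471])]
top handle_knob [(0.62, [0.562, -0.1058, 0.1686])]
tube_rack [(0.86, [0.5437, 0.3826, 0.0014]), (0.68, [0.5633, -0.107, 0.1657])]
tip_box [(0.61, [0.6159, -0.406, -0.0001])]
beaker [(0.95, [0.4361, -0.3577, 0.0033]), (0.59, [0.5071, -0.0458, 0.1647])]
```

View pics/top0.png

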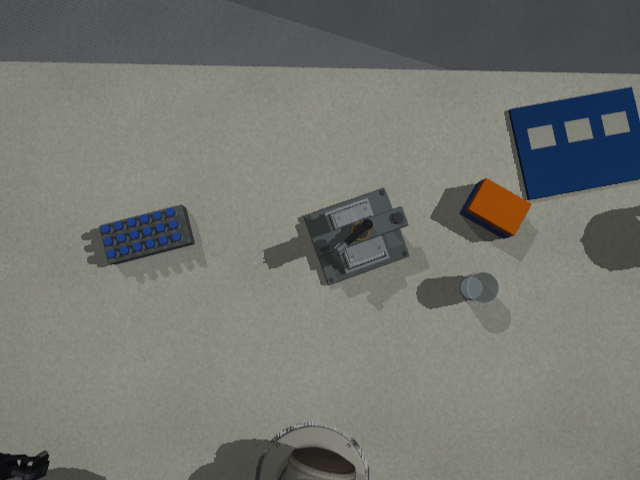

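View pics/scene0.png

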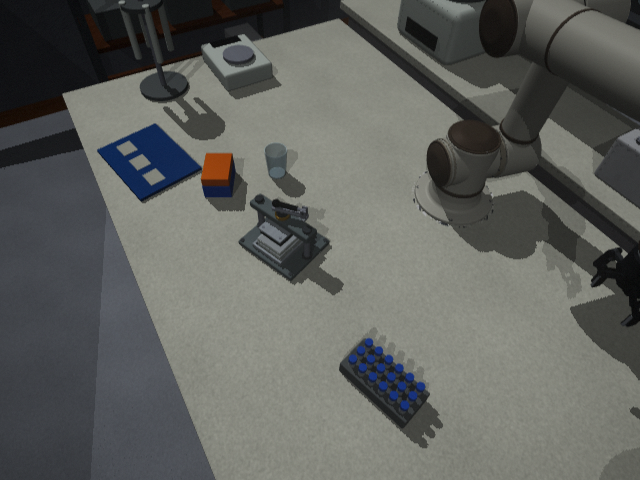

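The top view shows the press at about (355,235) with its crank pointing lower left and the handle folded over it. The rack is at (150,232), the tip box at (495,207) and the beaker at (478,287). The scene view agrees. I'll rotate the tool to align with the handle and fly over it.

>>> servo_tool --moves '[[[0,0,7.1],[0,0,-0.02],100],[[0,0,7.1],[0,0,-0.02],100],[[0,0,7.1],[0,0,-0.02],100],[[0,0,7.1],[0,0,-0.02],100],[[0,0,7.1],[0,0,-0.01],100],[[0,0,0],[-0.04,-0.005,0],100],[[0,0,0],[-0.04,-0.005,0],100],[[0,0,0],[-0.04,-0.005,0],100],[[0,0,0],[-0.04,-0.005,0],100],[[0,0,0],[-0.04,-0.005,0],100],[[0,0,0],[-0.04,-0.005,0],100],[[0,0,0],[-0.04,-0.005,0],100]]'

```text
time: 1.85
ee_pos: [0.286, 0.2993, 0.3215]
tcp_rot: [180.0, -0.0, 131.1]
wrist_force: [0.7, 0.4, 1.0]
opening: 0.0852
grasp_force: 0.0
```

>>> servo_tool --moves '[[[0,0,0],[-0.04,-0.005,0],100],[[0,0,0],[-0.04,-0.005,0],100],[[0,0,0],[-0.04,-0.005,0],100],[[0,0,0],[-0.04,-0.005,0],100],[[0,0,0],[-0.04,-0.005,0],100],[[0,0,0],[-0.04,-0.005,0],100],[[0,0,0],[-0.04,-0.005,0],100],[[0,0,0],[-0.04,-0.005,0],100],[[0,0,0],[-0.04,-0.005,0],100],[[0,0,0],[-0.04,-0.005,0],100],[[0,0,0],[-0.03,-0.005,0],100],[[0,0,0],[0,0,0],100]]'

```text
time: 3.05
ee_pos: [0.5276, -0.0625, 0.3199]
tcp_rot: [-179.9, -0.0, 130.9]
wrist_force: [-0.5, -0.1, 0.7]
opening: 0.0852
grasp_force: 0.0
```

Run:
```python
from h import *
o=get_obs();print(o['time'],o['ee_pos'],o['tcp_rot'],o['q'],o['wrist_force'])
snap('wrist','w1.png')
for n in('crank_axis','hinge_pin','handle_knob'):print(n,w(n,'wrist'))
c=calibration('wrist');print(-np.array(c['R']).T@c['t'])
```

```text
3.05 [ 0.52764405 -0.06246582  0.31993704] [-1.79918852e+02 -4.34001785e-02  1.30865520e+02] [-6.73516376e+00  5.58530641e+00  2.08168202e+01  1.05318281e+02
 -3.06601831e-02  4.23993092e+01] [-0.51207331 -0.07457114  0.68494723]
crank_axis [(0.84, [0.5532, -0.0885, 0.1464])]
hinge_pin [(0.73, [0.5077, -0.0433, 0.1641])]
handle_knob [(0.72, [0.5629, -0.0983, 0.1702])]
[ 0.48255541 -0.00592956  0.46372633]
```

View pics/w1.png

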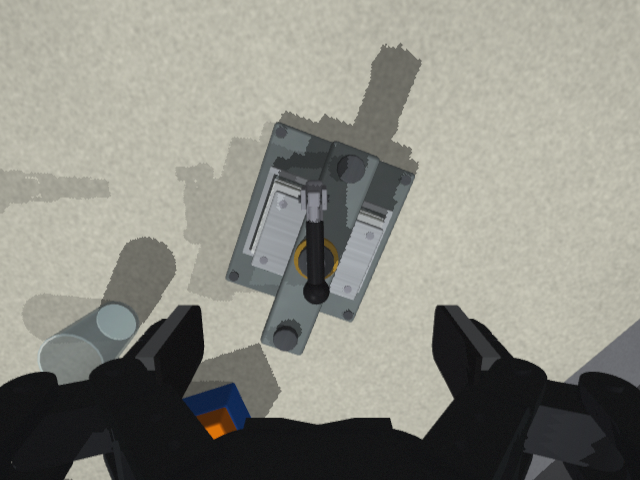

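The wrist picture shows the handle lying vertical along the tool's x axis. The knob is at (317,291), the pin at (314,199) and the axis ring at (316,258).

Run:
```python
from h import *
c=calibration('wrist');K=np.array(c['camera_matrix']);R=np.array(c['R']);C=-R.T@c['t']
o=get_obs();xt=np.array([np.cos(np.radians(130.87)),np.sin(np.radians(130.87))]);yt=np.array([xt[1],-xt[0]])
for n,u,v,z in(('knob',317,291,.166),('pin',314,199,.17),('axis',316.5,259,.13)):
    r=R.T@np.linalg.inv(K)@[u,v,1];P=C+r*(z-C[2])/r[2];d=P[:2]-o['ee_pos'][:2];print(n,P,'tool dx dy',d@xt,d@yt)
```

```text
knob [ 0.5635824  -0.09938039  0.166     ] tool dx dy -0.05505009181874055 0.0020675947039920303
pin [ 0.51108474 -0.04258185  0.17      ] tool dx dy 0.022252327871846014 -0.00046510150937892635
axis [ 0.5525422  -0.08744122  0.13      ] tool dx dy -0.03879763595191069 0.00153137636260814
```

>>> servo_tool --force 25 --moves '[[[0,0,-1.5],[-0.011,0.0004,0.02],50],[[0,0,0],[-0.011,0.0004,0.02],50],[[0,0,0],[-0.011,0.0004,0.02],50],[[0,0,0],[-0.011,0.0004,0.02],50],[[0,0,0],[-0.011,0.0004,0.02],50],[[0,0,0],[0,0,0.015],50],[[0,0,0],[0,0,0.015],50],[[0,0,0],[0,0,0.015],50],[[0,0,0],[0,0,0.015],50],[[0,0,0],[0,0,0.012],50],[[0,0,0],[0,0,0],50],[[0,0,0],[0,0,0],50]]'

```text
time: 4.45
ee_pos: [0.5647, -0.0986, 0.1499]
tcp_rot: [180.0, 0.0, 132.6]
wrist_force: [-0.4, 0.6, -0.5]
opening: 0.0427
grasp_force: 0.0
```

Run:
```python
from h import *
snap('wrist','w2.png')
```

```text
(no output)
```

View pics/w2.png

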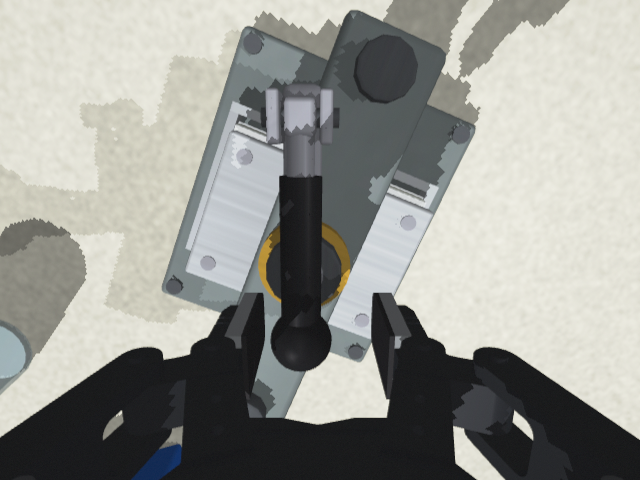

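The handle stands at u=301 and the fingers' middle at about u=319, so I need a small sideways correction. I'll check it with the calibration.

Run:
```python
from h import *
c=calibration('wrist');K=np.array(c['camera_matrix']);R=np.array(c['R']);t=np.array(c['t']);C=-R.T@t
o=get_obs();a=np.radians(o['tcp_rot'][2]);xt=np.array([np.cos(a),np.sin(a)]);yt=np.array([xt[1],-xt[0]])
for n,u,v,z in(('knob',301,343,.166),('pin',301,112,.17),('padL',256,294,.150),('padR',381,294,.150)):
    r=R.T@np.linalg.inv(K)@[u,v,1];P=C+r*(z-C[2])/r[2];d=P[:2]-o['ee_pos'][:2];print(n,P,d@xt,d@yt)
p=K@(R@(o['ee_pos']+[0,0,.0187])+t);print(p/p[2],K[0,2])
```

```text
knob [ 0.56515661 -0.10455935  0.166     ] -0.004417740007661589 -0.0037878266755513087
pin [ 0.51186556 -0.04494595  0.17      ] 0.07553549380262833 -0.0027040087151295397
padL [ 0.54313721 -0.10775676  0.15      ] 0.008123949083554563 -0.022166719507429232
padR [ 0.579732   -0.07416514  0.15      ] 0.008105154498316912 0.0275079716263727
[311.16955554 336.14897944   1.        ] 317.59359128892106
```

>>> servo_tool --force 25 --moves '[[[0,0,0],[-0.0015,-0.003,0],50],[[0,0,0],[-0.0015,-0.0025,0],50],[[0,0,0],[0,0,0],20],[[0,0,0],[0,0,0],15],[[0,0,0],[0,0,0],15],[[0,0,0],[0,0,0],10],[[0,0,0],[0,0,0],10],[[0,0,0],[0,0,0],10]]'

```text
time: 5.3
ee_pos: [0.5629, -0.1051, 0.1494]
tcp_rot: [-180.0, 0.0, 132.5]
wrist_force: [0.5, -3.5, 1.3]
opening: 0.0202
grasp_force: 24.4
```

Run:
```python
from h import *
snap('wrist','w3.png')
```

```text
(no output)
```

View pics/w3.png

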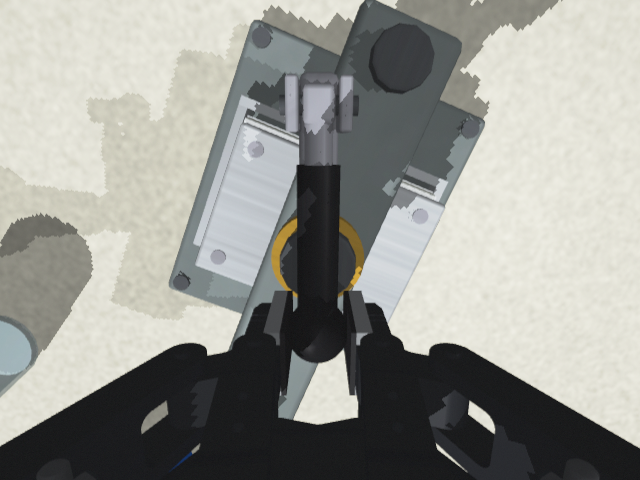

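The knob sits between the pads at (318,333). Next I swing it up about the pin.

>>> servo_tool --moves '[[[0,0,0],[0.0012,0,-0.0132],10],[[0,0,0],[0.0034,0,-0.0128],10],[[0,0,0],[0.0056,0,-0.012],10],[[0,0,0],[0.0076,0,-0.0109],10],[[0,0,0],[0.0094,0,-0.0094],10],[[0,0,0],[0.0109,0,-0.0076],10],[[0,0,0],[0,0,0],10]]'

```text
time: 6.05
ee_pos: [0.5362, -0.0757, 0.2166]
tcp_rot: [179.9, 0.0, 132.6]
wrist_force: [-0.8, -0.5, 1.7]
opening: 0.0199
grasp_force: 25.6
```

>>> servo_tool --moves '[[[0,0,0],[0.012,0,-0.0056],10],[[0,0,0],[0.0128,0,-0.0034],10],[[0,0,0],[0.0132,0,-0.0012],10],[[0,0,0],[0,0,0],10],[[0,0,0],[0,0,0],10]]'

```text
time: 6.55
ee_pos: [0.5111, -0.0484, 0.2258]
tcp_rot: [180.0, 0.0, 132.6]
wrist_force: [0.1, 0.0, 4.8]
opening: 0.0203
grasp_force: 26.4
```

Run:
```python
from h import *
o=get_obs();print(o['ee_pos'],o['wrist_force'],o['torque'])
p,_=snap('wrist','w4.png');q,_=snap('scene','s4.png')
cv2.imwrite('pics/m4.png',np.hstack([cv2.resize(p,(400,300)),cv2.resize(q[140:320,180:420],(400,300))])[:,:,::-1])
for n in('crank_axis','hinge_pin','handle_knob'):print(n,w(n,'scene'))
```

```text
[ 0.51113882 -0.04841979  0.22582149] [0.08478942 0.03729223 4.83250623] [-0.04366582 -0.09688159  0.00384661]
crank_axis [(0.71, [0.5517, -0.0903, 0.143])]
hinge_pin [(0.88, [0.5099, -0.0496, 0.1638])]
handle_knob [(0.49, [0.5203, -0.0513, 0.2373])]
```

View pics/m4.png

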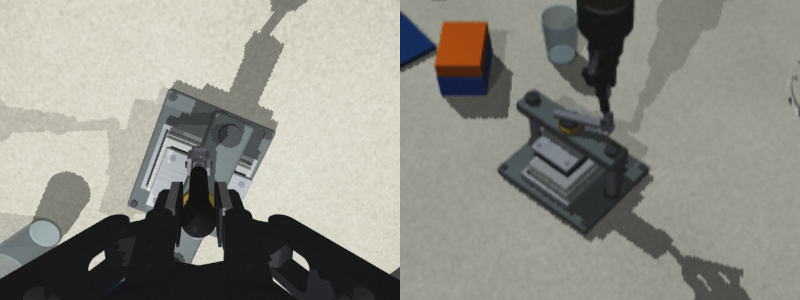

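The handle looks almost upright: the knob is at (200,222) in the left half and the grip at (607,110) in the right half. I'll push on until the stop is felt.

>>> servo_tool --moves '[[[0,0,0],[0.002,0,0],10],[[0,0,0],[0.002,0,0],10],[[0,0,0],[0,0,0],10]]'

```text
time: 7.1
ee_pos: [0.5092, -0.0463, 0.226]
tcp_rot: [179.9, 0.1, 132.5]
wrist_force: [1.7, -1.1, 6.6]
opening: 0.0199
grasp_force: 26.5
```

>>> servo_tool --moves '[[[0,0,0],[0.0015,0,0],10],[[0,0,0],[0.0015,0,0],10],[[0,0,0],[0,0,0],10]]'

```text
time: 7.4
ee_pos: [0.5072, -0.044, 0.2259]
tcp_rot: [179.9, 0.1, 132.5]
wrist_force: [0.8, -1.5, 5.4]
opening: 0.0203
grasp_force: 26.5
```

>>> servo_tool --moves '[[[0,0,0],[0.002,0,0],10],[[0,0,0],[0.002,0,0],10],[[0,0,0],[0,0,0],10]]'

```text
time: 7.7
ee_pos: [0.5045, -0.0413, 0.2255]
tcp_rot: [180.0, 0.1, 132.5]
wrist_force: [3.8, -4.3, 4.0]
opening: 0.02
grasp_force: 26.1
```

Run:
```python
from h import *
o=get_obs();print(o['ee_pos'],o['wrist_force'],o['torque'])
p,_=snap('wrist','w5.png')
cv2.imwrite('pics/m5.png',p[200:420,180:460][:,:,::-1].repeat(2,0).repeat(2,1))
```

```text
[ 0.50446237 -0.04125965  0.22549662] [ 3.77478975 -4.26085687  4.02849789] [-0.76319511 -0.71520338 -0.01257881]
```

View pics/m5.png

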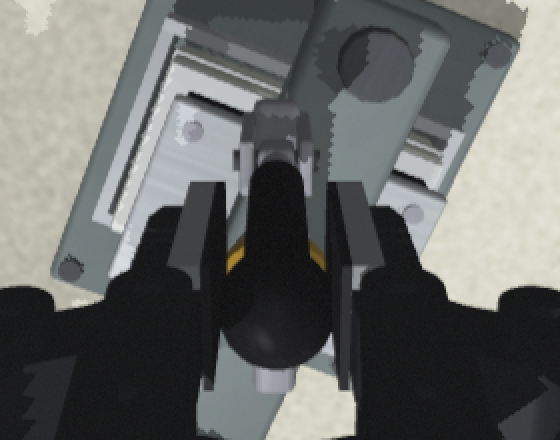

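Run:
```python
from h import *
c=calibration('wrist');K=np.array(c['camera_matrix']);R=np.array(c['R']);t=np.array(c['t']);C=-R.T@t
o=get_obs();a=np.radians(o['tcp_rot'][2]);xt=np.array([np.cos(a),np.sin(a)]);yt=np.array([xt[1],-xt[0]])
for n,u,v,z in(('knob',317,359,.242),('pin',318,280,.166),('knob0?',318,333,.1685)):
    r=R.T@np.linalg.inv(K)@[u,v,1];P=C+r*(z-C[2])/r[2];d=P[:2]-o['ee_pos'][:2];print(n,P,d@xt,d@yt)
```

```text
knob [ 0.51315037 -0.0476788   0.242     ] -0.010574264068910006 0.0020756109351736606
pin [ 0.51225737 -0.04596642  0.166     ] -0.008708680095570387 0.0025748982337803765
knob0? [ 0.53350203 -0.06911834  0.1685    ] -0.040130755007460994 0.0025832689932681935
```

By geometry the handle is upright (knob and pin agree within 2 mm) and the 6 N rise was the stop, but the knob slid toward the pad edge. I'll regrip it centred and harder.

>>> servo_tool --force 70 --moves '[[[0,0,0],[0,0,0],35],[[0,0,0],[0,0,0],35],[[0,0,0],[-0.0045,0,0.001],35],[[0,0,0],[-0.0045,0,0.001],35],[[0,0,0],[0,0,0],35],[[0,0,0],[0,0,0],10],[[0,0,0],[0,0,0],10],[[0,0,0],[0,0,0],10],[[0,0,0],[0,0,0],10]]'

```text
time: 8.65
ee_pos: [0.51, -0.0474, 0.2234]
tcp_rot: [180.0, 0.0, 132.5]
wrist_force: [1.9, -0.7, -1.1]
opening: 0.0188
grasp_force: 68.3
```

>>> servo_tool --moves '[[[0,0,0],[0.001,0,0],10],[[0,0,0],[0.001,0,0],10],[[0,0,0],[0,0,0],10]]'

```text
time: 8.95
ee_pos: [0.5092, -0.0465, 0.2234]
tcp_rot: [-180.0, 0.1, 132.5]
wrist_force: [4.9, -5.2, -1.8]
opening: 0.0185
grasp_force: 68.4
```

Run:
```python
from h import *
o=get_obs();print(o['ee_pos'],o['wrist_force'],o['torque'])
p,_=snap('wrist','w6.png')
cv2.imwrite('pics/m6.png',p[200:420,180:460][:,:,::-1].repeat(2,0).repeat(2,1))
```

```text
[ 0.50917537 -0.04650465  0.22335175] [ 4.92820417 -5.23695047 -1.84953759] [-0.93603636 -1.03566742 -0.04057241]
```

View pics/m6.png

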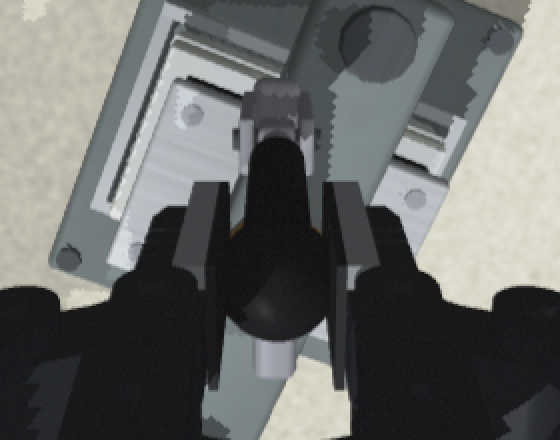

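The knob is centred between the pads and pressed on the stop (7 N for 2 mm). Now I crank the first quarter.

>>> servo_tool --moves '[[[0,0,0],[-0.0009,0.0104,0],10],[[0,0,0],[-0.0027,0.0101,0],10],[[0,0,0],[-0.0044,0.0095,0],10],[[0,0,0],[-0.006,0.0086,0],10]]'

```text
time: 9.4
ee_pos: [0.5451, -0.0311, 0.2233]
tcp_rot: [-179.8, -0.0, 132.5]
wrist_force: [-9.2, -7.6, 2.9]
opening: 0.0181
grasp_force: 69.4
```

>>> servo_tool --moves '[[[0,0,0],[-0.0074,0.0074,0],10],[[0,0,0],[-0.0086,0.006,0],10],[[0,0,0],[-0.0095,0.0044,0],10],[[0,0,0],[-0.0101,0.0027,0],10],[[0,0,0],[-0.0104,0.0009,0],10]]'

```text
time: 9.9
ee_pos: [0.5922, -0.0486, 0.2233]
tcp_rot: [-180.0, -0.2, 132.6]
wrist_force: [-6.5, 6.9, 1.9]
opening: 0.0188
grasp_force: 69.5
```

>>> servo_tool --moves '[[[0,0,0],[-0.0107,-0.0004,0],10],[[0,0,0],[-0.0104,-0.0022,0],10],[[0,0,0],[-0.0098,-0.0039,0],10],[[0,0,0],[-0.0089,-0.006,0],10]]'

```text
time: 10.3
ee_pos: [0.6107, -0.0858, 0.2234]
tcp_rot: [179.9, -0.2, 132.6]
wrist_force: [-2.6, 9.0, 0.2]
opening: 0.0185
grasp_force: 69.5
```

>>> servo_tool --moves '[[[0,0,0],[-0.0077,-0.0074,0],10],[[0,0,0],[-0.0063,-0.0086,0],10],[[0,0,0],[-0.0047,-0.0095,0],10],[[0,0,0],[-0.003,-0.0101,0],10]]'

```text
time: 10.7
ee_pos: [0.6002, -0.126, 0.2234]
tcp_rot: [179.8, -0.1, 132.6]
wrist_force: [4.8, 7.8, -1.0]
opening: 0.0182
grasp_force: 69.4
```

```bash
cat > f.py <<'E'
import numpy as np,sys
C=np.array([.5505,-.0916])
for l in sys.stdin:
    x,y,fx,fy=map(float,l.split());d=np.array([x,y])-C;r=np.hypot(*d);u=d/r;t=np.array([u[1],-u[0]]);F=np.array([fx,fy])
    print('alpha %.1f r %.1f Frad %.1f Ftan %.1f'%((132.5-np.degrees(np.arctan2(d[1],d[0])))%360,r*1e3,F@u,F@t))
E
echo ".5451 -.0311 -9.2 -7.6
.5922 -.0486 -6.5 6.9">log; python3 f.py<log; python3 -c "
from h import *
o=get_obs();print(o['time'],o['ee_pos'],o['wrist_force'])"
```

```text
alpha 37.4 r 60.7 Frad -6.8 Ftan -9.8
alpha 86.6 r 59.9 Frad 0.4 Ftan -9.5
10.7 [ 0.60015444 -0.12602731  0.22344666] [ 4.75589882  7.82018302 -1.02049983]
```

>>> servo_tool --moves '[[[0,0,0],[-0.0013,-0.0107,0],10],[[0,0,0],[0.0006,-0.0107,0],10],[[0,0,0],[0.0026,-0.0104,0],10]]'

```text
time: 11.0
ee_pos: [0.5757, -0.1466, 0.2235]
tcp_rot: [179.8, -0.0, 132.6]
wrist_force: [7.7, 4.1, -1.7]
opening: 0.0184
grasp_force: 69.4
```

>>> servo_tool --moves '[[[0,0,0],[0.0044,-0.0098,0],10],[[0,0,0],[0.006,-0.0089,0],10],[[0,0,0],[0.0074,-0.0077,0],10]]'

```text
time: 11.3
ee_pos: [0.5443, -0.1519, 0.2234]
tcp_rot: [179.8, 0.1, 132.6]
wrist_force: [8.7, 1.6, -3.6]
opening: 0.0186
grasp_force: 69.4
```

>>> servo_tool --moves '[[[0,0,0],[0.0086,-0.0062,0],10],[[0,0,0],[0.0095,-0.0046,0],10],[[0,0,0],[0.0101,-0.0029,0],10]]'

```text
time: 11.6
ee_pos: [0.515, -0.1409, 0.2234]
tcp_rot: [179.9, 0.1, 132.5]
wrist_force: [9.5, -2.3, -2.5]
opening: 0.0185
grasp_force: 69.2
```

```bash
echo ".6107 -.0858 -2.6 9
.6002 -.126 4.8 7.8
.5757 -.1466 7.7 4.1
.5443 -.1519 8.7 1.6
.515 -.1409 9.5 -2.3">>log; python3 f.py<log
```

```text
alpha 37.4 r 60.7 Frad -6.8 Ftan -9.8
alpha 86.6 r 59.9 Frad 0.4 Ftan -9.5
alpha 127.0 r 60.5 Frad -1.7 Ftan -9.2
alpha 167.2 r 60.4 Frad -0.5 Ftan -9.1
alpha 197.9 r 60.5 Frad -0.5 Ftan -8.7
alpha 228.4 r 60.6 Frad -2.5 Ftan -8.5
alpha 258.3 r 60.8 Frad -3.7 Ftan -9.1
```

>>> servo_tool --moves '[[[0,0,0],[0.0107,-0.0009,0],10],[[0,0,0],[0.0107,0.001,0],10],[[0,0,0],[0.0104,0.0028,0],10]]'

```text
time: 11.9
ee_pos: [0.4952, -0.1162, 0.2234]
tcp_rot: [-180.0, 0.2, 132.5]
wrist_force: [5.6, -9.2, -4.2]
opening: 0.0186
grasp_force: 69.2
```

>>> servo_tool --moves '[[[0,0,0],[0.0098,0.0045,0],10],[[0,0,0],[0.0089,0.0061,0],10],[[0,0,0],[0.0077,0.0075,0],10]]'

```text
time: 12.2
ee_pos: [0.49, -0.0851, 0.2234]
tcp_rot: [-179.8, 0.2, 132.5]
wrist_force: [2.0, -13.1, -1.5]
opening: 0.0185
grasp_force: 69.4
```

```bash
python3 -c "
from h import *
o=get_obs();print(*o['ee_pos'][:2],*o['wrist_force'][:2])">>log; python3 f.py<log|tail -1
```

```text
alpha 318.6 r 60.8 Frad -3.4 Ftan -12.8
```

Force rises from about α=264°, which is the touch. I aim for about 357°.

>>> servo_tool --moves '[[[0,0,0],[0.0063,0.0087,0],10],[[0,0,0],[0.0047,0.0096,0],10],[[0,0,0],[0.003,0.0102,0],10]]'

```text
time: 12.5
ee_pos: [0.5009, -0.0559, 0.2233]
tcp_rot: [-179.7, 0.1, 132.5]
wrist_force: [-3.6, -15.8, 0.2]
opening: 0.0184
grasp_force: 69.6
```

```bash
python3 -c "
from h import *
o=get_obs();print(*o['ee_pos'][:2],*o['wrist_force'][:2])">>log; python3 f.py<log|tail -1
```

```text
alpha 348.2 r 61.1 Frad -6.3 Ftan -14.9
```

>>> servo_tool --moves '[[[0,0,0],[0.0008,0.0075,0],10],[[0,0,0],[0,0,0],10],[[0,0,0],[0,0,0],10]]'

```text
time: 12.8
ee_pos: [0.5062, -0.0497, 0.2233]
tcp_rot: [-179.8, 0.1, 132.5]
wrist_force: [-2.2, -9.4, 0.1]
opening: 0.0181
grasp_force: 69.7
```

```bash
python3 -c "
from h import *
o=get_obs();print(*o['ee_pos'][:2],*o['wrist_force'][:2])">>log; python3 f.py<log|tail -1
```

```text
alpha 355.9 r 60.9 Frad -4.9 Ftan -8.3
```

>>> servo_tool --moves '[[[0,0,0],[0.0005,-0.0013,0],10],[[0,0,0],[0,0,0],10],[[0,0,0],[0,0,0],60],[[0,0,0],[0,0,0],60],[[0,0,0],[0,0,0],60],[[0,0,0],[0,0,0],60],[[0,0,0],[0,0,-0.02],60],[[0,0,0],[0,0,-0.03],60],[[0,0,0],[0,0,-0.04],60],[[0,0,0],[0,0,-0.04],60],[[0,0,0],[0,0,0],60],[[0,0,0],[0,0,0],60]]'

```text
time: 14.0
ee_pos: [0.5059, -0.0489, 0.354]
tcp_rot: [179.9, 0.1, 132.6]
wrist_force: [-0.1, -0.3, -0.3]
opening: 0.0508
grasp_force: 0.0
```

Run:
```python
from h import *
o=get_obs();print(o['ee_pos'],o['wrist_force'])
p,_=snap('wrist','w7.png')
for n in('crank_axis','hinge_pin','handle_knob'):print(n,w(n,'wrist'))
q,_=snap('scene','s7.png')
for n in('hinge_pin','handle_knob'):print(n,w(n,'scene'))
cv2.imwrite('pics/m7.png',np.hstack([cv2.resize(p,(400,300)),cv2.resize(q[140:320,180:420],(400,300))])[:,:,::-1])
```

```text
[ 0.50594602 -0.04885655  0.35404202] [-0.05322773 -0.26297643 -0.29561172]
crank_axis [(0.98, [0.5494, -0.0929, 0.144])]
hinge_pin [(0.74, [0.5023, -0.0476, 0.1642])]
handle_knob [(0.86, [0.5087, -0.0465, 0.2407])]
hinge_pin [(0.59, [0.5095, -0.0548, 0.1641])]
handle_knob [(0.44, [0.5065, -0.0487, 0.2392])]
```

View pics/m7.png

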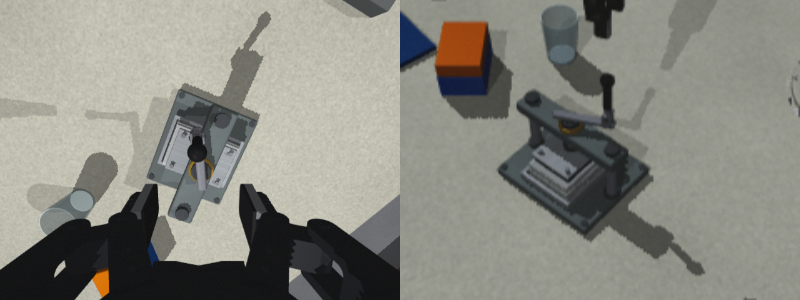

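The handle stands upright, with the knob at (197,152) on the left and at (607,80) on the right. The gripper is clear and the neighbours are unmoved.

```bash
python3 -c "
from workcell import *
print(job_done())"
```

```text
the job is handed in; nothing more can be done
None
```

I stood the handle upright, cranked clockwise about 92° past the felt touch, let go with the handle still up, and handed the job in at about 14 s; nothing around the press looked disturbed.

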